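# Open the spray cupboard past its safety catch

## Robot

A 6-joint arm with a two-finger parallel gripper is mounted at the origin on the work surface. World frame = base frame: x ahead of the robot, y to its left, z up, the work surface at z = 0. Lengths are in mm, angles in rad, forces in N, time in s.
With the tool pointing down it reaches from about 350 to 1000 mm from the base axis. Payload 7.1 kg.
Tool frame: the origin (TCP) lies at the centre of the arm's flange, where the gripper is bolted on; the fingertips stand 173 mm ahead of it and the grasp point (between the pads) lies 155 mm ahead of it (tcp_to_tips is the z of the fingertips in the tool frame, in mm); z points along the fingers, y is the direction in which the jaws open and shut (so a half turn about z gives the same grasp; the last joint's range is limited). The gripper opens to 85 mm and grips with 20 to 120 N. Pads are 22 mm wide; open, the fingers measure 114 mm over their backs; the gripper's body (76 mm by 85 mm) begins 54 mm behind the grasp point. The pads swing forward as they close: fully open they stand 13 mm farther back than shut.
Start: joints at [-0.019, 0.423, 1.63, -0, 1.089, -0.019], TCP at [624.985, 0.026, 404.719] pointing down, gripper open.
Joint ranges: [-3, 3], [-0.9, 2.11], [0.09, 2.58], [-1.31, 4.45], [0.11, 2.69], [-2.54, 2.54]. Speed limits (rad/s): [2.39, 2.39, 3.01, 3.14, 3.14, 3.14].

## Interface

Orientations are given as a 3x3 rotation matrix whose columns are the frame's x, y, z axes.
In Python, from cell import state, get_image, sign_off, outline_of, pinpoint, tcp_to_tips gives the robot as it stands.
- The arm moves only by the tool servo_tool, never from a script. Its argument "increments" is a list of rows, each a list of 7 numbers: the shift along the world's x, y, z normalised to -1 to 1, where 1 is 30 mm, then the turn, a rotation vector about the world's x, y, z normalised to -1 to 1, where 1 is 5 degrees, then the closure, from -1 (fully open) to 1 (shut). In form: [[dx, dy, dz, rx, ry, rz, grip], ...]. A call has 1 to 8 rows; each row shifts and turns the commanded pose from where the row before left it; what a row does not reach is not made up. A row lasts 1/12 s, in which the tool goes at most 41.7 mm and 7.16 degrees, less where a joint would pass 70% of its speed; a pose out of reach is approached as far as the arm can. A call with a number of a shift or a turn outside -1 to 1 is refused whole. A call with a gripper value outside its range is refused whole. The fingers move at their own pace and stop on an object; "squeeze" is the grip in N (left out, the last holds). Time passes only in rows, so rows that do not move let the fingers close. It gives the time, the measured TCP pose, the force and the opening at its end, in the units of the state.
- state(): the state, without advancing time (a new reading comes with each control period).
- get_image(name): name is "scene" or "side" or "wrist"; returns a dict with "frame" (384x512x3 uint8, blue, green, red), "intrinsics" (3x3 intrinsics, pixels), "rvec" (rotation vector, rad) and "tvec" (3), from world to camera coordinates, as OpenCV has them; the wrist camera has in their place "mount" (4x4, takes a point from camera to tool coordinates, whose origin is the TCP and whose axes are the flange's). Camera axes: x right, y down, z forward; pixel columns grow to the right and rows downward; lengths in mm; the calibration is good to about 2 mm. The wrist camera is an equidistant fisheye: a pixel r from the principal point sees the ray r / f radians off the axis. A picture is of the moment at which its call begins: read the wrist's pose just before it. There is no depth.
- sign_off(): hands the job in, once; it reports no verdict.
Trained networks look in the newest picture that a camera, given by its name, has taken for a name from the list of things; names that differ only in an ending like _2 or _b are one class to them, and where a whole thing is asked for, a point or a joint stands for the part that bears it (a point fixed in the world has none). Each returns a list of dicts, best first, with "score" (0 to 1); they miss things now and then, are a little off and sometimes report something else, mostly with a low value. They report only what shows in the picture. A call takes as long as a camera call.
- outline_of(label, camera): "pixels" (384x512 bool, what is visible of it) and "bbox" ([left, top, right, bottom] in pixels, round what is visible of it).
- pinpoint(label, camera): "xy" ([column, row] in pixels: a listed point, or the origin of a listed thing).
The state is a dict: "t": time; "joint_pos": joint angles; "qd": joint speeds; "joint_torque": joint torques, N m; "eef_pos": TCP position; "eef_rot": TCP orientation; "contact_force": force on the tool from outside, world axes, zero at the start; "moment": the same for the moment, N m; "opening": finger opening in mm.
Only numpy, scipy, OpenCV 4.12 (cv2) and the standard library are available. Lean on these libraries where they do the work, as an engineer would, in place of code of your own. Each camera call takes 0.05 s, during which the arm holds its last target.

## Task

Open the small spray cupboard on the perforated deck. Its door has a sprung child-safety catch inside: draw the door ajar by its handle until the catch stops it, reach down into the narrow gap and press the catch's hook down to free it, then swing the door wide open and let go. Work gently and by feel, never wrenching the door against the catch or forcing the catch down hard, and leave everything else as it stands.

Things in the scene. Friction and masses are not known exactly. Their poses are not given: they have to be found in the camera images.
- cupboard: The four feet of the brushed-metal cupboard (sizes in mm), 240 deep (its x), 280 wide (its y), fixed to the deck; origin on the deck under its middle, z up, open front facing -x at x = -120. The box is screwed up or down on its feet to level it: its top stands 258 to 282 above the deck, 270 as drawn, and no reading follows that: find the height by touch. Top panel 16 thick.
- door (a joint): Swing of the white door in rad: 0 shut, growing as it opens outward, stop at 1.6. It starts shut or a few mm ajar and stays where it is left (hinge friction 0.14 N m). The catch stops it at 0.18 to 0.22; the clear gap beside the catch, inner face to carcass, is then about 34 to 40. Wide open: beyond 1.05 (60 degrees).
- hinge_line (a point): On the door's vertical hinge line (cupboard's x = -122, y = +140), 270 up as drawn. The inner face runs through this line; shut, the door spreads from here along the cupboard's -y, 278 wide, 18 thick, 2 in front of the carcass, its top edge level with the cupboard's top. Axes are the cupboard's and do not turn with the door. Along the door, 'out' below means from this line.
- handle_shut (a point): Where the handle is with the door shut, height as drawn: a vertical steel bar, 11 in diameter and 100 long, 250 out from the hinge line, its axis 35 in front of the door's outer face, on two thin posts. The point is on its axis, 22 below the bar's upper end, 34 below the door's top edge. It does not follow the door.
- catch_shut (a point): Where to press the catch, drawn for the shut door (does not follow it): top middle of a rounded rib, 195 out from the hinge line, 16 in from the inner face, 26 below the door's top edge; 24 long along the door, 10 wide. It lies across a level sprung grey arm, 20 wide, that juts 70 in from the door, 12 below the rib's top, ends in an upward hook and tips down about a pivot in the door.
- keeper (a point): Middle of the underside of the keeper, height as drawn: a grey block, 17 deep, 46 wide, 18 tall, under the cupboard's top panel, that the hook lodges behind. Pressed at the rib the arm resists with 2.5 N at first, 5.5 N when the hook is clear (4 down), 6.5 N at its hard stop (5 down). Held so, push the inner face outward with that finger; 25 on, it is past. Over 18 N, pressed or pulled, breaks it.
- pot_a: Clear tub of turf, 114 across, 97 high, beside the cupboard on its door's free-edge side: leave alone. Origin under its centre.
- pot_b: Clear tub of turf, 114 across, 97 high, on the deck: leave alone.
- pot_c: Clear tub of turf, 114 across, 97 high, on the deck: leave alone.
- pot_d: Clear tub of turf, 114 across, 97 high, on the deck: leave alone.
- jug: White measuring jug, 90 across, 120 high, on the deck: leave alone.
- wash_bottle: Clear bottle, 70 across, 190 high, on the deck: leave alone.

How it is judged (in metres and radians):
On the way, in this order (a step that is already met when the one before it is completed fails the run):
1. the door has been drawn ajar as far as its catch (value of joint door above 0.15 rad), for 0.1 s.
2. the hook has been freed and the door is past the catch (value of joint door above 0.3 rad), for 0.1 s.
At the end, for the whole second after the job is handed in: The cupboard door stands wide open, at least 1.05 rad (60 degrees), at rest (value of joint door above 1.05 rad and velocity of joint door between -0.05 and 0.05 rad/s); the robot touches nothing.
It fails at once if the safety catch is loaded by more than 18 N, pressed by anything or wrenched by the door against its keeper (contact force between catch and anything else above 18 N).
It fails at once if another thing on the deck is knocked more than 20 mm (distance of any of pot_a, pot_b, pot_c, pot_d, jug, wash_bottle from where it was at the start of the episode above 0.02 m).
It also fails if it takes over 72 s, if anything falls off the work surface, if the arm or the gripper's body presses on something with over 40 N, if the wrist force passes 120 N, or if a joint passes its speed limit or range.

## Working session

There is one attempt and no reset: what is moved stays moved. The work goes in short steps, Python scripts to look and compute and a tool call to move; the robot and the scene stay as the last step left them, time stands still between calls to the robot, and variables do not carry over. Pictures are saved under pics/ and viewed, and the job is handed in when it is done.

Besides the shell and the picture viewer there is one more tool, called after "Emit:" in YAML: its name, and indented under it one key for each argument. servo_tool: Moves the arm, as the interface text tells. Scaled input: -1 to 1 covers 30 mm each way for a shift and 5 degrees each way for a turn. Its arguments: {"type":"object","properties":{"increments":{"type":"array","items":{"type":"array","items":{"type":"number"}}},"squeeze":{"type":"number"}},"required":["increments"]}

```bash
mkdir -p pics; ls; python3 - <<'E'
from cell import *
import cv2
s=state();print(s)
for c in("scene","side","wrist"):
    d=get_image(c);cv2.imwrite(f"pics/a_{c}.png",d["frame"])
    print(c,{k:v for k,v in d.items() if k!="frame"})
    for l in("cupboard","hinge_line","handle_shut","catch_shut","keeper","pot_a","jug","wash_bottle"):
        try: print(l,[(p["xy"],round(p["score"],2)) for p in pinpoint(l,c)][:4])
        except Exception as e: print(l,e)
E
```

```text
pics
{'t': 0.0, 'joint_pos': array([-1.90092406e-02,  4.23851824e-01,  1.63072534e+00,  1.07672114e-05,
        1.08860202e+00, -1.89995697e-02]), 'qd': array([ 7.97617065e-04,  1.24693483e-03, -3.85304451e-05,  1.85954607e-03,
        2.38340087e-04,  5.81503341e-05]), 'joint_torque': array([ 6.87376578e-04, -5.57382560e+01, -2.81743366e+01,  7.52266601e-05,
        7.21184188e-03,  1.02962622e-05]), 'eef_pos': array([6.24706231e+02, 2.67461927e-02, 4.03924735e+02]), 'eef_rot': array([[ 1.47029167e-05,  9.99998742e-01, -1.58606617e-03],
       [ 9.99999999e-01, -1.46399766e-05,  3.96947980e-05],
       [ 3.96715281e-05, -1.58606675e-03, -9.99998741e-01]]), 'contact_force': array([ 0.47779973,  0.00065924, -0.36707481]), 'moment': array([ 0.0124685 ,  0.07932798, -0.01879214]), 'opening': 85.37427883115201}
scene {'intrinsics': array([[373.30268811,   0.        , 260.3951364 ],
       [  0.        , 373.30268811, 196.75796389],
       [  0.        ,   0.        ,   1.        ]]), 'rvec': array([ 2.2059269 ,  1.2428323 , -0.43289865]), 'tvec': array([-202.56654347, -307.7157611 , 1490
[... 1194 characters left out ...]
trinsics': array([[297.31863964,   0.        , 249.82821896],
       [  0.        , 297.31863964, 193.87774791],
       [  0.        ,   0.        ,   1.        ]]), 'mount': array([[ 7.35613542e-04, -9.50444764e-01, -3.10892602e-01,
         7.99814950e+01],
       [ 9.99999546e-01,  8.87279932e-04, -3.46413379e-04,
         4.76627970e-01],
       [ 6.05095549e-04, -3.10892206e-01,  9.50444985e-01,
         3.19452477e+01],
       [ 0.00000000e+00,  0.00000000e+00,  0.00000000e+00,
         1.00000000e+00]])}
cupboard []
hinge_line []
handle_shut [([376.0, 230.4], 0.88)]
catch_shut [([254.5, 119.3], 0.76)]
keeper [([278.4, 123.3], 0.92)]
pot_a []
jug [([321.9, 304.9], 0.87)]
wash_bottle []
```

View pics/a_scene.png

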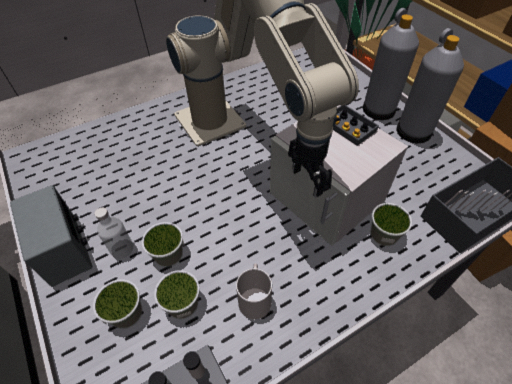

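View pics/a_side.png

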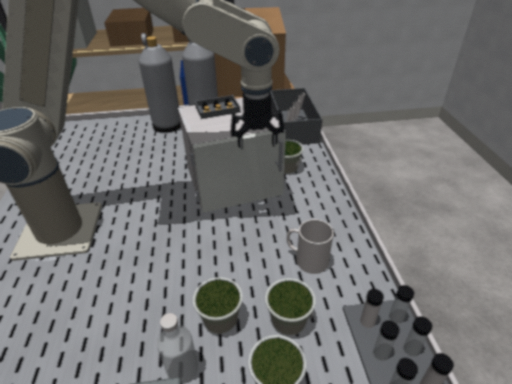

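View pics/a_wrist.png

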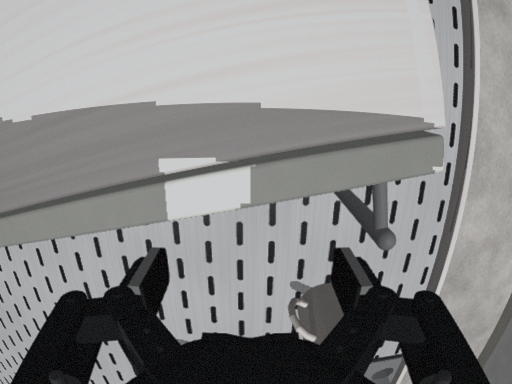

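The pictures show the cupboard at +y with its front towards -y. The hinge is on the near-robot side, and the handle is at the far +x end at wrist pixel (385,240). Next I'll fit its pose.

```bash
python3 - <<'E'
import cv2
a=cv2.imread("pics/a_wrist.png")[60:270,250:470];cv2.imwrite("pics/b_w.png",cv2.resize(a,None,fx=3.5,fy=2.8,interpolation=2))
a=cv2.imread("pics/a_scene.png")[90:250,250:430];cv2.imwrite("pics/b_sc.png",cv2.resize(a,None,fx=4,fy=3.7,interpolation=2))
a=cv2.imread("pics/a_side.png")[80:230,150:330];cv2.imwrite("pics/b_si.png",cv2.resize(a,None,fx=4,fy=4,interpolation=2))
E
```

```text
(no output)
```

View pics/b_w.png

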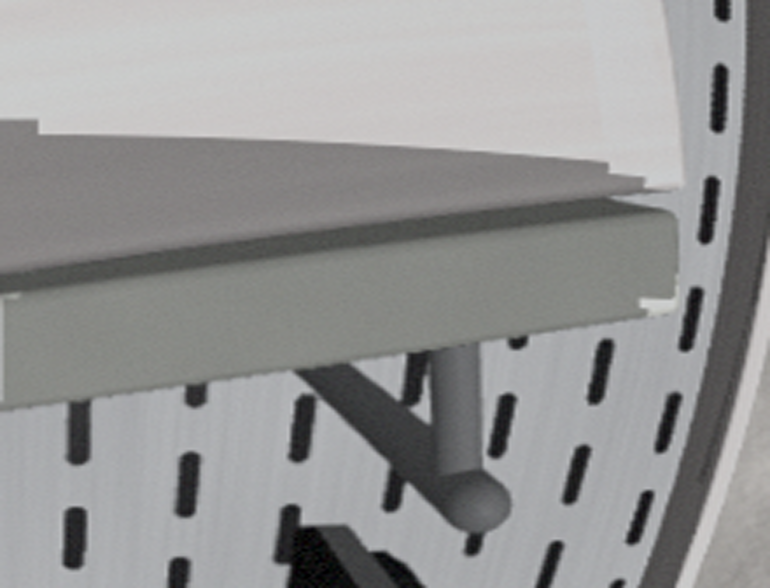

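View pics/b_sc.png

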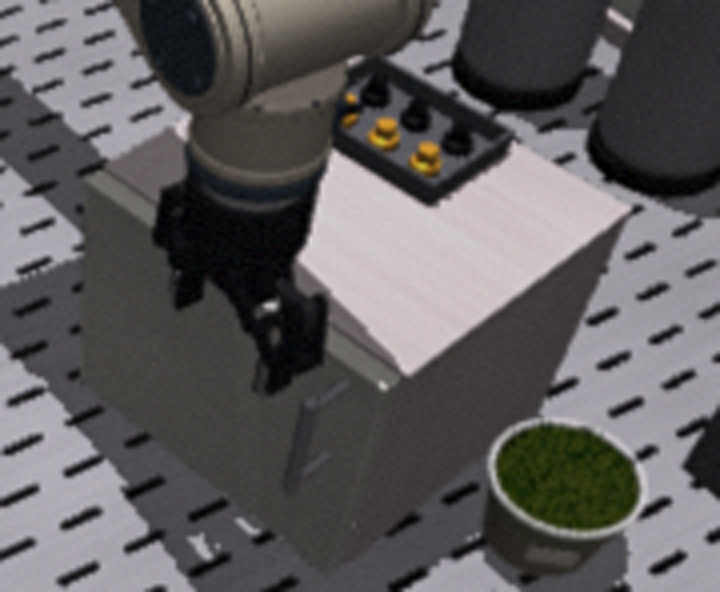

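View pics/b_si.png

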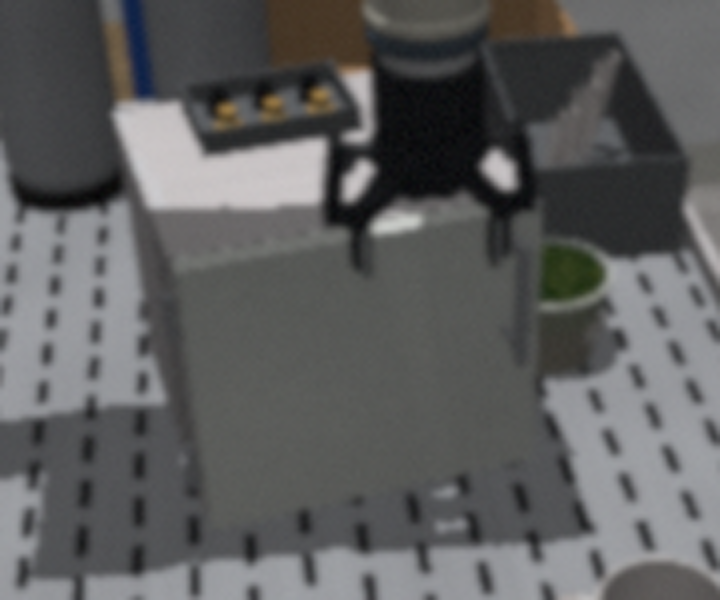

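```bash
cat > h.py <<'E'
import numpy as np,cv2
from cell import *
def fish(P,d,s):
    R=s["eef_rot"];T=s["eef_pos"]
    pt=R.T@(np.asarray(P,float)-T)
    M=d["mount"];pc=M[:3,:3].T@(pt-M[:3,3])
    th=np.arctan2(np.hypot(pc[0],pc[1]),pc[2]);ph=np.arctan2(pc[1],pc[0]);K=d["intrinsics"]
    return np.array([K[0,2]+K[0,0]*th*np.cos(ph),K[1,2]+K[1,1]*th*np.sin(ph)])
def pin(P,d):
    return cv2.projectPoints(np.asarray(P,float).reshape(1,3),d["rvec"],d["tvec"],d["intrinsics"],None)[0].ravel()
def door(out,inn,z,a):
    # local cupboard coords; inn = distance inward from inner face
    # shut: out along -y, inward +x ; opening rotates free edge toward -x
    u=np.array([-np.sin(a),-np.cos(a)]);n=np.array([np.cos(a),-np.sin(a)])
    p=np.array([-122,140])+out*u+inn*n
    return np.array([p[0],p[1],z])
def w(p,pose):
    x,y,th=pose[:3];c,s=np.cos(th),np.sin(th)
    return np.array([x+c*p[0]-s*p[1],y+s*p[0]+c*p[1],p[2]])
E
cat > fit.py <<'E'
from h import *
from scipy.optimize import least_squares
s=state();im={c:get_image(c) for c in("scene","side","wrist")}
O=[("wrist",lambda H,a:np.array([-120,-140,H]),(445.7,126.8)),
("wrist",lambda H,a:door(278,0,H,a),(443.7,135.7)),
("wrist",lambda H,a:door(278,-18,H,a),(443.7,172.9)),
("wrist",lambda H,a:door(250,-53,H-12,a),(386.3,238.6)),
("scene",lambda H,a:np.array([-120,-140,H]),(351.3,191.6)),
("scene",lambda H,a:np.array([120,-140,H]),(407.5,146.8)),
("scene",lambda H,a:door(0,-18,H,a),(271.3,138.6)),
("scene",lambda H,a:door(278,-18,H,a),(346.3,194.9)),
("side",lambda H,a:np.array([120,140,H]),(178.8,107)),
("side",lambda H,a:door(0,-18,H,a),(195,147.5)),
("side",lambda H,a:door(250,-53,H-12,a),(281,141))]
def pr(c,P): return fish(P,im[c],s) if c=="wrist" else pin(P,im[c])
def res(p):
    return np.concatenate([pr(c,w(f(p[3],p[4]),p))-np.array(o) for c,f,o in O])
best=None
for th in (np.pi/2,-np.pi/2,0,np.pi):
    r=least_squares(res,[620,230,th,270,0.03],x_scale=[50,50,.3,20,.1],loss="soft_l1")
    if best is None or r.cost<best.cost:best=r
print(best.x,best.cost);print(res(best.x).reshape(-1,2).round(1))
p=best.x
a=p[4]
for n,q in dict(hinge=door(0,0,p[3],0),handle=door(250,-53,p[3]-34,a),catch=door(195,16,p[3]-26,0),free=door(278,0,p[3],a)).items(): print(n,w(q,p).round(1))
np.save("pose.npy",p)
E
python3 fit.py
```

```text
[5.56582448e+02 1.66119570e+02 1.75598556e+00 2.54538205e+02
 6.77273469e-03] 5.772727687836811
[[ 0.9  0.1]
 [ 0.  -0.1]
 [ 0.3 -0.2]
 [-1.1 -0. ]
 [ 0.9  0.2]
 [ 0.8 -0.2]
 [-0.8 -0.6]
 [-0.4  1. ]
 [-0.6  1.3]
 [-2.2  0.8]
 [-0.1  1.5]]
hinge [441.4  20.4 254.5]
handle [696.9  12.6 220.5]
catch [630.2  72.1 228.5]
free [715.   69.8 254.5]
```

```bash
python3 - <<'E'
from h import *
from cell import tcp_to_tips
print(tcp_to_tips)
d={c:get_image(c) for c in("scene","side")}
def ray(c,uv,z):
    D=d[c];R=cv2.Rodrigues(D["rvec"])[0];C=-R.T@D["tvec"];v=R.T@np.linalg.inv(D["intrinsics"])@np.array([*uv,1]);return (C+v*(z-C[2])/v[2]).round(0)
for c,uv,z,n in (("scene",(255.2,304.2),0,"jug"),("side",(311.2,260.6),0,"jug"),("scene",(166.8,251.3),0,"pot"),("scene",(384.9,232.7),0,"pota"),("side",(288.8,317.8),0,"potb"),("side",(222.5,317.4),0,"potc"),("scene",(385,233),0,"pota"),("scene",(357,135),258,"tray front corner"),("scene",(333,118),258,"tray"),):print(n,ray(c,uv,z))
p=np.load("pose.npy")
print("touch",w([-95,-100,258],p),w([-90,-60,258],p))
for a in (0.2,.6,1.1,1.3,1.6): print(a,"handle",w(door(250,-53,200,a),p).round(),"free",w(door(278,-18,0,a),p).round())
E
```

```text
173.4
jug [ 751. -233.    0.]
jug [ 744. -231.    0.]
pot [ 471. -377.    0.]
pota [762. 229.   0.]
potb [ 646. -399.    0.]
potc [ 486. -376.    0.]
pota [763. 228.   0.]
tray front corner [565. 216. 258.]
tray [471. 204. 258.]
touch [672.36518096  91.15718788 258.        ] [632.12846132  88.70639355 258.        ]
0.2 handle [691. -36. 200.] free [719.  -2.   0.]
0.6 handle [ 649. -129.  200.] free [ 689. -108.    0.]
1.1 handle [ 552. -210.  200.] free [ 597. -211.    0.]
1.3 handle [ 504. -227.  200.] free [ 548. -237.    0.]
1.6 handle [ 428. -235.  200.] free [ 467. -257.    0.]
```

Emit:
servo_tool:
  increments:
    - [0,0,1,0,0,0,1]
    - [0,0,1,0,0,0,1]
    - [0.5,1,0,0,0,0,1]
    - [0.5,1,0,0,0,0,1]
    - [0.5,1,0,0,0,0,1]
    - [0,0,0,0,0,0,1]
    - [0,0,-0.3,0,0,0,1]
    - [0,0,0,0,0,0,1]
  squeeze: 20

```text
t: 2.27
eef_pos: [669.3, 89.9, 453.4]
eef_rot: [[-0.001, 1.0, -0.003], [1.0, 0.001, -0.001], [-0.001, -0.003, -1.0]]
contact_force: [0.0, 0.4, -0.4]
opening: -0.2
```

Emit:
servo_tool:
  increments:
    - [0,0,-0.07,0,0,0,1]
    - [0,0,-0.07,0,0,0,1]
    - [0,0,0,0,0,0,1]

```text
t: 2.52
eef_pos: [669.7, 89.0, 451.0]
eef_rot: [[0.001, 1.0, -0.001], [1.0, -0.001, -0.0], [-0.0, -0.001, -1.0]]
contact_force: [0.5, -0.6, -0.2]
opening: -0.0
```

Emit:
servo_tool:
  increments:
    - [0,0,-0.07,0,0,0,1]
    - [0,0,-0.07,0,0,0,1]
    - [0,0,0,0,0,0,1]

```text
t: 2.77
eef_pos: [669.8, 89.7, 447.0]
eef_rot: [[0.0, 1.0, -0.0], [1.0, -0.0, -0.0], [-0.0, -0.0, -1.0]]
contact_force: [-0.6, 0.3, 0.2]
opening: 0.2
```

Emit:
servo_tool:
  increments:
    - [0,0,-0.07,0,0,0,1]
    - [0,0,-0.07,0,0,0,1]
    - [0,0,0,0,0,0,1]

```text
t: 3.02
eef_pos: [669.9, 90.0, 442.6]
eef_rot: [[-0.0, 1.0, -0.001], [1.0, 0.0, -0.0], [-0.0, -0.001, -1.0]]
contact_force: [0.1, -0.0, -0.5]
opening: 0.0
```

Emit:
servo_tool:
  increments:
    - [0,0,-0.07,0,0,0,1]
    - [0,0,0,0,0,0,1]

```text
t: 3.18
eef_pos: [669.9, 90.1, 440.6]
eef_rot: [[-0.0, 1.0, -0.0], [1.0, 0.0, -0.0], [-0.0, -0.0, -1.0]]
contact_force: [0.4, 0.9, 0.0]
opening: 0.2
```

Emit:
servo_tool:
  increments:
    - [0,0,-0.07,0,0,0,1]
    - [0,0,0,0,0,0,1]

```text
t: 3.35
eef_pos: [669.9, 90.0, 438.5]
eef_rot: [[-0.0, 1.0, -0.0], [1.0, 0.0, -0.0], [-0.0, -0.0, -1.0]]
contact_force: [-0.4, -0.4, 0.2]
opening: 0.1
```

Emit:
servo_tool:
  increments:
    - [0,0,-0.07,0,0,0,1]
    - [0,0,0,0,0,0,1]

```text
t: 3.52
eef_pos: [669.9, 90.0, 436.4]
eef_rot: [[-0.0, 1.0, -0.0], [1.0, 0.0, -0.0], [-0.0, -0.0, -1.0]]
contact_force: [-0.0, -0.7, -0.1]
opening: -0.3
```

Emit:
servo_tool:
  increments:
    - [0,0,-0.07,0,0,0,1]
    - [0,0,0,0,0,0,1]

```text
t: 3.68
eef_pos: [669.9, 90.0, 434.3]
eef_rot: [[-0.0, 1.0, -0.001], [1.0, 0.0, -0.0], [-0.0, -0.001, -1.0]]
contact_force: [-0.4, 0.3, -1.0]
opening: 0.1
```

Tips are now at about 261 with no contact.

Emit:
servo_tool:
  increments:
    - [0,0,-0.03,0,0,0,1]
    - [0,0,0,0,0,0,1]

```text
t: 3.85
eef_pos: [670.0, 90.0, 433.7]
eef_rot: [[-0.0, 1.0, -0.0], [1.0, 0.0, -0.0], [-0.0, -0.0, -1.0]]
contact_force: [0.3, 0.3, -0.9]
opening: -0.0
```

Emit:
servo_tool:
  increments:
    - [0,0,-0.03,0,0,0,1]
    - [0,0,0,0,0,0,1]

```text
t: 4.02
eef_pos: [670.0, 90.0, 432.8]
eef_rot: [[0.0, 1.0, -0.0], [1.0, -0.0, 0.0], [0.0, -0.0, -1.0]]
contact_force: [0.3, 0.4, -0.6]
opening: -0.1
```

Emit:
servo_tool:
  increments:
    - [0,0,-0.03,0,0,0,1]
    - [0,0,0,0,0,0,1]

```text
t: 4.18
eef_pos: [670.0, 90.0, 431.9]
eef_rot: [[0.0, 1.0, 0.0], [1.0, -0.0, -0.0], [-0.0, 0.0, -1.0]]
contact_force: [0.5, 0.8, -0.2]
opening: -0.1
```

Emit:
servo_tool:
  increments:
    - [0,0,-0.03,0,0,0,1]
    - [0,0,0,0,0,0,1]

```text
t: 4.35
eef_pos: [670.0, 90.0, 431.9]
eef_rot: [[-0.0, 1.0, 0.0], [1.0, 0.0, 0.0], [0.0, 0.0, -1.0]]
contact_force: [-2.0, -0.3, 3.3]
opening: -0.2
```

Emit:
servo_tool:
  increments:
    - [0,0,1,0,0,0,-1]
    - [0,0,1,0,0,0,-1]
    - [0.45,-0.9,0,0,0,0,-1]
    - [0.45,-0.9,0,0,0,0,-1]
    - [0,-0.8,0,0,0,0,-1]
    - [0,0,0,0,0,0,-1]
    - [0,0,0,0,0,0,-1]

```text
t: 4.93
eef_pos: [697.0, 10.8, 490.8]
eef_rot: [[0.002, 1.0, -0.0], [1.0, -0.002, 0.0], [0.0, -0.0, -1.0]]
contact_force: [0.7, -0.3, -0.2]
opening: 83.3
```

```bash
python3 - <<'E'
from h import *
import pickle
s=state();d=get_image("wrist");si=get_image("side");cv2.imwrite("pics/c_side.png",cv2.resize(si["frame"][80:230,150:330],None,fx=4,fy=4,interpolation=2))
sc=get_image("scene");cv2.imwrite("pics/c_scene.png",cv2.resize(sc["frame"][90:250,250:430],None,fx=4,fy=3.7,interpolation=2))
pickle.dump((s,d,si,sc),open("c.pkl","wb"))
print(s["eef_pos"]);cv2.imwrite("pics/c_wrist.png",cv2.resize(d["frame"][30:330,60:460],None,fx=2,fy=2,interpolation=2))
for l in("handle_shut","catch_shut","keeper","hinge_line"):
    print(l,[(p["xy"],round(p["score"],2)) for p in pinpoint(l,"wrist")][:3])
E
```

```text
[696.99392002  10.81620256 490.8333914 ]
handle_shut [([247.8, 199.6], 0.9)]
catch_shut [([159.7, 128.5], 0.82)]
keeper [([173.3, 131.6], 0.73)]
hinge_line [([156.3, 127.2], 0.56), ([224.0, 342.4], 0.37)]
```

View pics/c_wrist.png

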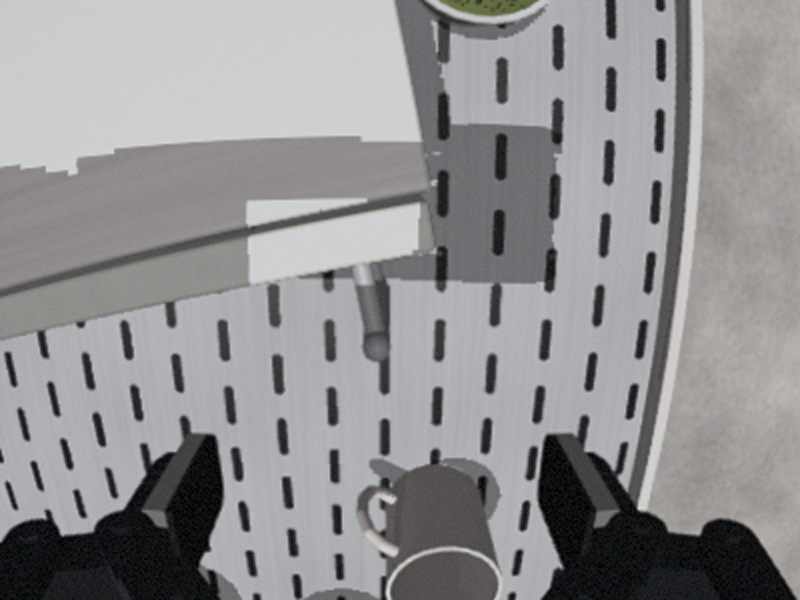

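View pics/c_side.png

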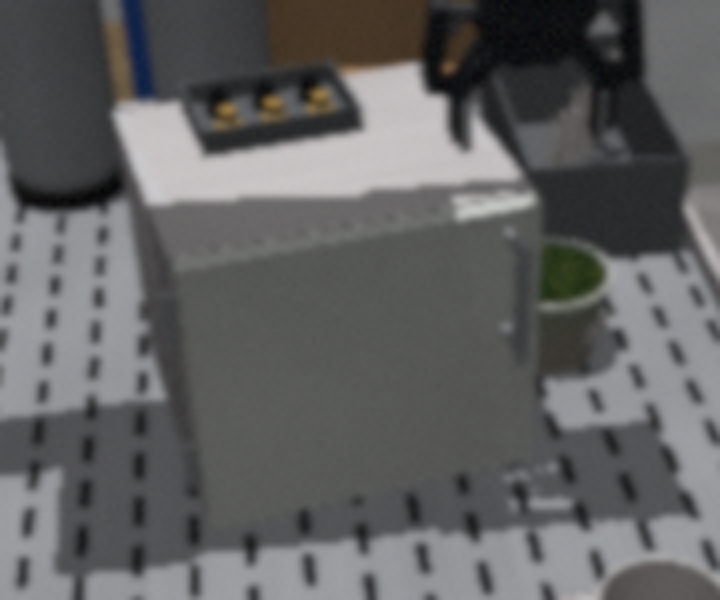

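View pics/c_scene.png

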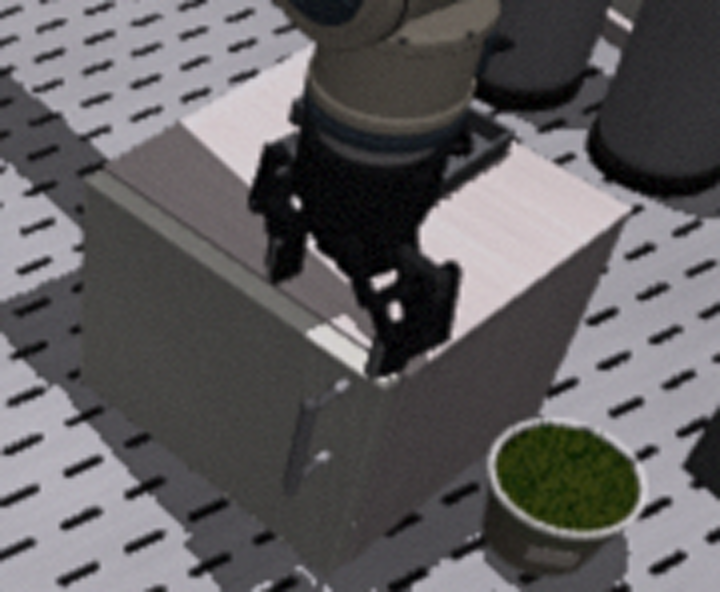

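```bash
cat > fit2.py <<'E'
from h import *
import pickle
from scipy.optimize import least_squares
s,d,si,sc=pickle.load(open("c.pkl","rb"))
s0=dict(eef_pos=np.array([624.7,0.03,403.92]),eef_rot=np.array([[1.47e-5,1,-1.586e-3],[1,-1.46e-5,4e-5],[4e-5,-1.586e-3,-1]]))
pr={"w0":lambda P:fish(P,d,s0),"w1":lambda P:fish(P,d,s),"sc":lambda P:pin(P,sc),"si":lambda P:pin(P,si)}
C=lambda H,a:np.array([-120,-140,H])
O=[("w0",C,(445.7,126.8)),("w0",lambda H,a:door(278,0,H,a),(443.7,135.7)),("w0",lambda H,a:door(278,-18,H,a),(443.7,172.9)),("w0",lambda H,a:door(250,-53,H-12,a),(386.3,238.6)),
("w1",C,(274,124)),("w1",lambda H,a:door(278,0,H,a),(272.5,129.5)),("w1",lambda H,a:door(278,-18,H,a),(277,155)),("w1",lambda H,a:door(250,-53,H-12,a),(248,201)),
("sc",C,(351.3,191.6)),("sc",lambda H,a:np.array([120,-140,H]),(407.5,146.8)),("sc",lambda H,a:door(0,-18,H,a),(271.3,138.6)),("sc",lambda H,a:door(278,-18,H,a),(346.3,194.9)),
("si",lambda H,a:np.array([120,140,H]),(178.8,106.5)),("si",lambda H,a:door(0,-18,H,a),(195,147)),("si",lambda H,a:door(250,-53,H-12,a),(280.5,138.5))]
def res(p,H):
    return np.concatenate([pr[c](w(f(H,p[3]),p))-np.array(o) for c,f,o in O])
for H in (255,258.4):
    r=least_squares(res,[556,166,1.756,0.01],args=(H,),x_scale=[50,50,.3,.1],loss="soft_l1")
    p=r.x;print(H,p,r.cost)
print(res(p,H).reshape(-1,2).round(1))
for n,q in dict(hinge=door(0,0,H,0),handle=door(250,-53,H-34,p[3])).items(): print(n,w(q,p).round(1))
np.save("pose.npy",np.array([p[0],p[1],p[2],H,p[3]]))
E
python3 fit2.py
```

```text
255 [5.55092613e+02 1.66526538e+02 1.75456232e+00 5.32343290e-03] 12.516902356143277
258.4 [5.54099371e+02 1.66609397e+02 1.75569207e+00 3.89592105e-03] 22.43716572549627
[[ 3.7  0.1]
 [ 2.7 -1.6]
 [ 3.  -0.3]
 [-0.4  2.2]
 [ 0.2  0.4]
 [-0.4 -0.2]
 [-0.6  0. ]
 [-2.   2.3]
 [ 0.7 -1.5]
 [ 0.7 -1.8]
 [-1.1 -2.2]
 [-0.4 -0.9]
 [-1.5  0.7]
 [-3.2  0.1]
 [-0.5  2.7]]
hinge [438.9  21.  258.4]
handle [694.4  13.8 224.4]
```

Emit:
servo_tool:
  increments:
    - [-0.03,0.06,-0.9,0,0,0,-1]
    - [0,0,-0.9,0,0,0,-1]
    - [0,0,-0.9,0,0,0,-1]
    - [0,0,-0.6,0,0,0,-1]
    - [0,0,-0.4,0,0,0,-1]
    - [0,0,0,0,0,0,-1]
    - [0,0,0,0,0,0,-1]
  squeeze: 20

```text
t: 5.87
eef_pos: [696.3, 14.1, 380.2]
eef_rot: [[-0.0, 1.0, -0.0], [1.0, 0.0, -0.0], [-0.0, -0.0, -1.0]]
contact_force: [0.9, 1.1, 0.5]
opening: 85.7
```

```bash
python3 - <<'E'
from h import *
d=get_image("wrist");s=state();print(s["eef_pos"],s["contact_force"])
cv2.imwrite("pics/d_wrist.png",cv2.resize(d["frame"][30:330,60:460],None,fx=2,fy=2,interpolation=2))
E
```

```text
[696.55847249  14.04283291 381.24603333] [0.04891996 0.02114858 0.37633715]
```

View pics/d_wrist.png

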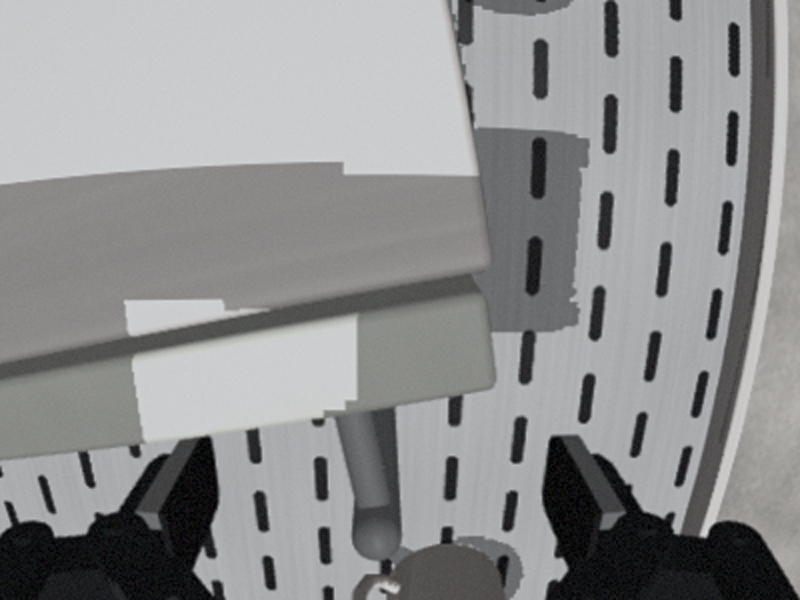

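```bash
python3 - <<'E'
from h import *
d=get_image("wrist");s=state()
for z in (246.4,):
  for x,y in ((694.4,13.8),(694.4,8),(694.4,20)):print(x,y,z,fish((x,y,z),d,s))
E
```

```text
694.4 13.8 246.4 [242.62475261 295.85100927]
694.4 8 246.4 [242.77683495 305.98358654]
694.4 20 246.4 [242.46098049 284.39489863]
```

Emit:
servo_tool:
  increments:
    - [0.03,-0.03,0,0,0,0,0.3]
    - [0,0,0,0,0,0,0.6]
    - [0,0,0,0,0,0,0.8]
    - [0,0,0,0,0,0,0.9]
    - [0,0,0,0,0,0,1]
    - [0,0,0,0,0,0,1]
    - [0,0,0,0,0,0,1]
    - [0,0,0,0,0,0,1]
  squeeze: 20

```text
t: 6.63
eef_pos: [696.0, 13.0, 380.2]
eef_rot: [[-0.0, 1.0, -0.004], [1.0, 0.0, -0.0], [-0.0, -0.004, -1.0]]
contact_force: [-7.8, 0.4, 5.8]
opening: 10.2
```

Emit:
servo_tool:
  increments:
    - [-0.05,-0.2,0,0,0,0,1]
    - [-0.03,-0.25,0,0,0,0,1]
    - [-0.02,-0.25,0,0,0,0,1]
    - [-0.03,-0.25,0,0,0,0,1]
    - [-0.04,-0.2,0,0,0,0,1]
    - [0,0,0,0,0,0,1]

```text
t: 7.13
eef_pos: [691.8, -23.4, 380.2]
eef_rot: [[0.001, 1.0, 0.0], [1.0, -0.001, -0.001], [-0.001, 0.0, -1.0]]
contact_force: [1.0, -0.8, 0.3]
opening: 10.3
```

Emit:
servo_tool:
  increments:
    - [-0.015,-0.1,0,0,0,0,1]
    - [-0.015,-0.1,0,0,0,0,1]
    - [0,0,0,0,0,0,1]

```text
t: 7.38
eef_pos: [691.1, -28.1, 380.2]
eef_rot: [[0.0, 1.0, 0.0], [1.0, -0.0, -0.0], [-0.0, 0.0, -1.0]]
contact_force: [1.0, 0.5, 0.1]
opening: 10.3
```

Emit:
servo_tool:
  increments:
    - [-0.01,-0.05,0,0,0,0,1]
    - [0,0,0,0,0,0,1]

```text
t: 7.55
eef_pos: [690.8, -29.1, 380.2]
eef_rot: [[-0.0, 1.0, 0.001], [1.0, 0.0, -0.0], [-0.0, 0.001, -1.0]]
contact_force: [2.7, -0.0, 0.2]
opening: 10.3
```

Emit:
servo_tool:
  increments:
    - [-0.01,-0.05,0,0,0,0,1]
    - [0,0,0,0,0,0,1]

```text
t: 7.72
eef_pos: [690.5, -30.6, 380.2]
eef_rot: [[-0.0, 1.0, 0.001], [1.0, 0.0, -0.0], [-0.0, 0.001, -1.0]]
contact_force: [2.8, -0.4, 0.2]
opening: 10.3
```

Emit:
servo_tool:
  increments:
    - [0.02,-0.05,0,0,0,0,1]
    - [0,-0.03,0,0,0,0,1]
    - [0,0,0,0,0,0,1]

```text
t: 7.97
eef_pos: [690.5, -32.9, 380.2]
eef_rot: [[0.0, 1.0, -0.002], [1.0, -0.0, 0.0], [0.0, -0.002, -1.0]]
contact_force: [-4.4, 1.1, 4.0]
opening: 10.4
```

Emit:
servo_tool:
  increments:
    - [0,-0.04,0,0,0,0,1]
    - [0,0,0,0,0,0,1]

```text
t: 8.13
eef_pos: [690.3, -34.1, 380.1]
eef_rot: [[-0.0, 1.0, -0.002], [1.0, 0.0, 0.0], [0.0, -0.002, -1.0]]
contact_force: [-5.0, 1.6, 6.0]
opening: 10.4
```

Emit:
servo_tool:
  increments:
    - [0,-0.04,0,0,0,0,1]
    - [0,0,0,0,0,0,1]

```text
t: 8.3
eef_pos: [690.2, -35.3, 380.1]
eef_rot: [[-0.0, 1.0, -0.003], [1.0, 0.0, 0.0], [0.0, -0.003, -1.0]]
contact_force: [-6.7, 2.3, 5.4]
opening: 10.2
```

Emit:
servo_tool:
  increments:
    - [0,-0.04,0,0,0,0,1]
    - [0,0,0,0,0,0,1]

```text
t: 8.47
eef_pos: [690.0, -36.5, 380.1]
eef_rot: [[0.0, 1.0, -0.003], [1.0, -0.0, 0.001], [0.001, -0.003, -1.0]]
contact_force: [-8.0, 2.6, 5.9]
opening: 10.4
```

Emit:
servo_tool:
  increments:
    - [-0.04,-0.03,0,0,0,0,1]
    - [0,0,0,0,0,0,1]

```text
t: 8.63
eef_pos: [689.5, -37.1, 380.2]
eef_rot: [[-0.0, 1.0, -0.001], [1.0, 0.0, 0.001], [0.001, -0.001, -1.0]]
contact_force: [-3.2, 4.5, 3.7]
opening: 10.6
```

Emit:
servo_tool:
  increments:
    - [-0.005,-0.03,0,0,0,0,1]
    - [0,0,0,0,0,0,1]

```text
t: 8.8
eef_pos: [689.5, -37.4, 380.1]
eef_rot: [[-0.0, 1.0, -0.001], [1.0, 0.0, 0.002], [0.002, -0.001, -1.0]]
contact_force: [-3.0, 8.3, 4.4]
opening: 10.5
```

Emit:
servo_tool:
  increments:
    - [-0.005,-0.03,0,0,0,0,1]
    - [0,0,0,0,0,0,1]

```text
t: 8.97
eef_pos: [689.4, -37.7, 380.1]
eef_rot: [[-0.0, 1.0, -0.0], [1.0, 0.0, 0.003], [0.003, -0.0, -1.0]]
contact_force: [-2.4, 10.7, 4.0]
opening: 10.5
```

Force rises to about 10 N at y ≈ -37.5, so the catch has engaged. I'll relieve the load and release the handle.

Emit:
servo_tool:
  increments:
    - [0,0.06,0,0,0,0,1]
    - [0,0,0,0,0,0,1]

```text
t: 9.13
eef_pos: [689.4, -37.0, 380.2]
eef_rot: [[-0.001, 1.0, -0.0], [1.0, 0.001, 0.0], [0.0, -0.0, -1.0]]
contact_force: [-2.0, 4.5, 3.6]
opening: 10.2
```

Emit:
servo_tool:
  increments:
    - [0,0.02,0,0,0,0,0.9]
    - [0,0,0,0,0,0,0.5]
    - [0,0,0,0,0,0,0]
    - [0,0,0,0,0,0,-0.5]
    - [0,0,0,0,0,0,-1]
    - [0,0,0,0,0,0,-1]
    - [0,0,0,0,0,0,-1]

```text
t: 9.72
eef_pos: [689.5, -37.1, 380.0]
eef_rot: [[0.0, 1.0, 0.0], [1.0, -0.0, -0.0], [-0.0, 0.0, -1.0]]
contact_force: [0.4, -0.2, 1.0]
opening: 80.2
```

Emit:
servo_tool:
  increments:
    - [0,0,0.8,0,0,0,-1]
    - [0,0,1,0,0,0,-1]
    - [0,0,0.9,0,0,0,-1]
    - [-0.5,0,0.5,0,0,0,1]
    - [-1,0.3,0,0,0,0,1]
    - [-0.5,0.8,0,0,0,0,1]
    - [0,0,0,0,0,0,1]
    - [0,0,0,0,0,0,1]

```text
t: 10.38
eef_pos: [628.9, -3.1, 476.7]
eef_rot: [[-0.001, 1.0, 0.001], [1.0, 0.001, -0.0], [-0.0, 0.001, -1.0]]
contact_force: [-0.2, -0.6, 0.2]
opening: 25.6
```

```bash
python3 - <<'E'
from h import *
import pickle
s=state();d=get_image("wrist");pickle.dump((s,d),open("e.pkl","wb"))
print(s["eef_pos"],s["contact_force"],s["opening"])
cv2.imwrite("pics/e_wrist.png",cv2.resize(d["frame"][30:330,60:460],None,fx=2,fy=2,interpolation=2))
d=get_image("side");cv2.imwrite("pics/e_side.png",cv2.resize(d["frame"][80:230,150:330],None,fx=4,fy=4,interpolation=2))
E
```

```text
[628.94079724  -3.13221222 476.68483433] [-0.24960663 -0.55116961  0.16482889] 25.633932161616798
```

View pics/e_wrist.png

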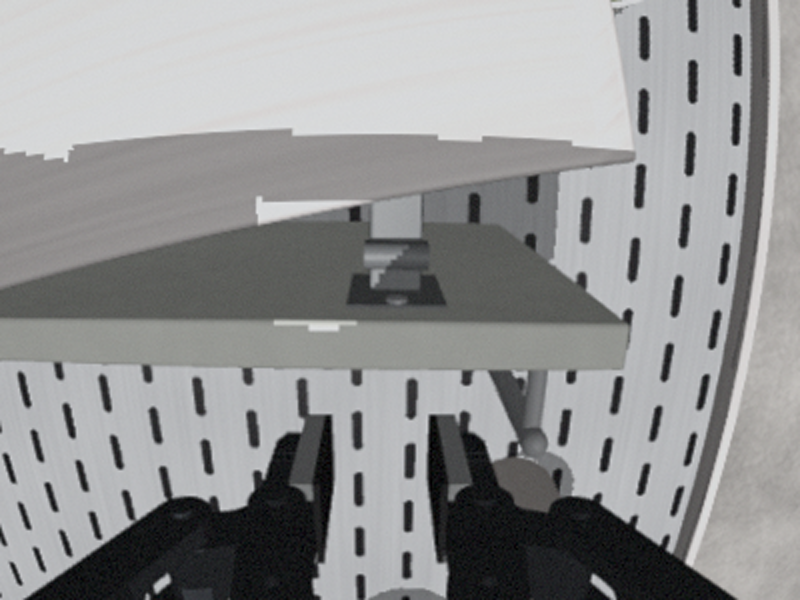

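View pics/e_side.png

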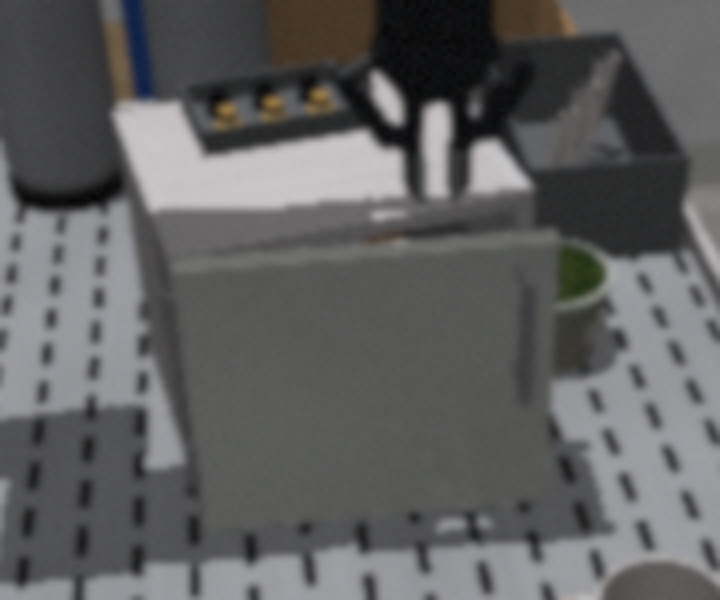

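```bash
cat >> h.py <<'E'
def unfish(uv,z,d,s):
    K=d["intrinsics"];a=(np.asarray(uv,float)-K[:2,2])/K[0,0];th=np.hypot(*a);v=np.array([np.sin(th)*a[0]/th,np.sin(th)*a[1]/th,np.cos(th)])
    M=d["mount"];R=s["eef_rot"];C=R@M[:3,3]+s["eef_pos"];v=R@M[:3,:3]@v
    return C+v*(z-C[2])/v[2]
E
python3 - <<'E'
from h import *
import pickle
s,d=pickle.load(open("e.pkl","rb"))
H=258.4
f=lambda u,v,z:unfish((60+u/2,30+v/2),z,d,s).round(1)
for n,u,v,z in (("rib top",396,253,H-26),("rib L",365,253,H-26),("rib R",428,253,H-26),("rib back",396,240,H-26),("rib front",396,268,H-26),("inner edge above rib",396,320,H),("inner edge left",5,320,H),("inner free",628,324,H),("outer free",628,368,H),("carcass edge free",633,158,H),("carcass edge above",396,198,H),("handle top",536,442,H-12)): print(n,f(u,v,z))
p=np.load("pose.npy")
for a in (.19,.2,.205,.21): print(a,w(door(195,16,H-26,a),p).round(1),w(door(250,-53,0,a),p).round(1),w(door(278,0,0,a),p).round(1))
E
```

```text
rib top [635.4  35.9 232.4]
rib L [624.1  35.9 232.4]
rib R [647.   36.  232.4]
rib back [635.3  40.7 232.4]
rib front [635.4  30.3 232.4]
inner edge above rib [634.8  18.6 258.4]
inner edge left [487.2  18.7 258.4]
inner free [716.3  17.4 258.4]
outer free [718.8   0.8 258.4]
carcass edge free [712.5  74.7 258.4]
carcass edge above [634.5  58.5 258.4]
handle top [690.5 -34.7 246.4]
0.19 [634.   36.  232.4] [688.6 -33.3   0. ] [716.9  19.5   0. ]
0.2 [634.1  34.  232.4] [688.1 -35.8   0. ] [716.9  16.8   0. ]
0.205 [634.2  33.  232.4] [687.8 -37.1   0. ] [716.9  15.4   0. ]
0.21 [634.3  32.1 232.4] [687.5 -38.3   0. ] [716.8  14.    0. ]
```

Emit:
servo_tool:
  increments:
    - [0.2,0.65,0,0,0,0,1]
    - [0,0.65,0,0,0,0,1]
    - [0,0,0,0,0,0,1]
    - [0,0,-0.6,0,0,0,1]
    - [0,0,-0.4,0,0,0,1]
    - [0,0,0,0,0,0,1]

```text
t: 10.98
eef_pos: [635.1, 34.4, 442.7]
eef_rot: [[0.0, 1.0, -0.005], [1.0, -0.0, -0.0], [-0.0, -0.005, -1.0]]
contact_force: [0.1, -0.8, -1.2]
opening: 0.4
```

```bash
python3 - <<'E'
from h import *
s=state();d=get_image("wrist")
print(s["eef_pos"],s["contact_force"],s["opening"])
cv2.imwrite("pics/f_wrist.png",cv2.resize(d["frame"][84:384,60:460],None,fx=2,fy=2,interpolation=2))
d=get_image("scene");cv2.imwrite("pics/f_scene.png",cv2.resize(d["frame"][90:250,250:430],None,fx=4,fy=3.7,interpolation=2))
E
```

```text
[635.05170636  34.42767831 442.65664307] [ 0.07864623 -0.78306708 -1.2408225 ] 0.40780584949956533
```

View pics/f_wrist.png

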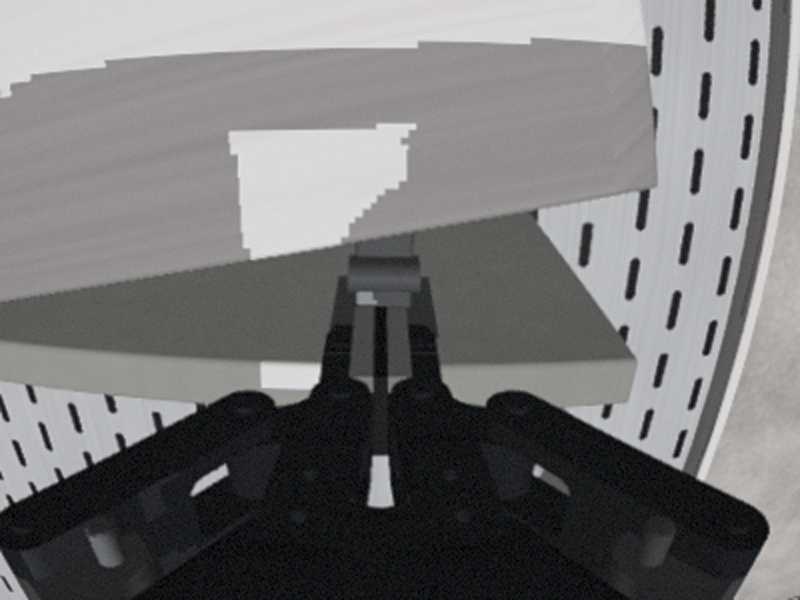

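View pics/f_scene.png

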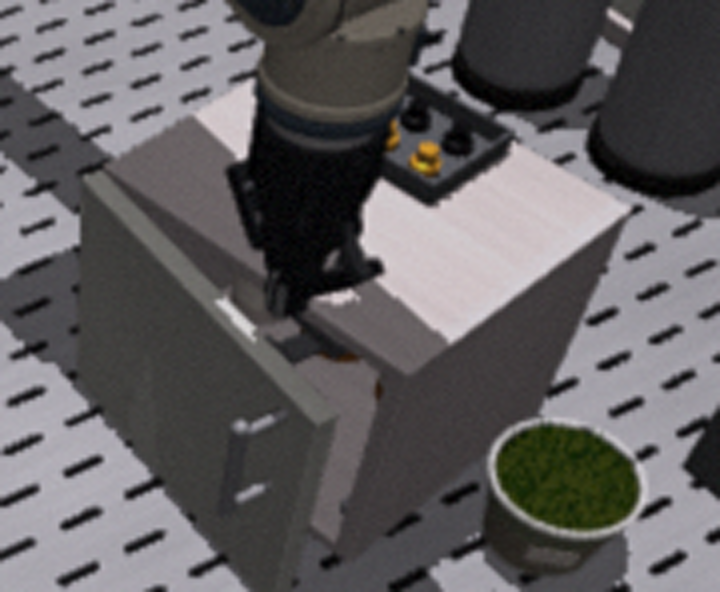

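Emit:
servo_tool:
  increments:
    - [0.03,0,-0.35,0,0,0,1]
    - [0,0,-0.3,0,0,0,1]
    - [0,0,0,0,0,0,1]

```text
t: 11.33
eef_pos: [635.9, 34.9, 424.5]
eef_rot: [[0.0, 1.0, -0.003], [1.0, -0.0, -0.0], [-0.0, -0.003, -1.0]]
contact_force: [-0.6, -0.7, -0.1]
opening: -0.5
```

Emit:
servo_tool:
  increments:
    - [0,0,-0.15,0,0,0,1]
    - [0,0,-0.1,0,0,0,1]
    - [0,0,0,0,0,0,1]

```text
t: 11.58
eef_pos: [636.2, 35.1, 418.5]
eef_rot: [[-0.0, 1.0, -0.001], [1.0, 0.0, -0.0], [-0.0, -0.001, -1.0]]
contact_force: [0.7, 0.7, 0.5]
opening: 0.2
```

Emit:
servo_tool:
  increments:
    - [0,0,-0.1,0,0,0,1]
    - [0,0,-0.1,0,0,0,1]
    - [0,0,0,0,0,0,1]

```text
t: 11.83
eef_pos: [636.2, 35.2, 412.6]
eef_rot: [[-0.0, 1.0, -0.001], [1.0, 0.0, 0.0], [0.0, -0.001, -1.0]]
contact_force: [-1.3, 0.5, 0.5]
opening: -0.2
```

Emit:
servo_tool:
  increments:
    - [0,0,-0.05,0,0,0,1]
    - [0,0,0,0,0,0,1]

```text
t: 12.0
eef_pos: [636.3, 35.1, 411.4]
eef_rot: [[-0.0, 1.0, -0.0], [1.0, 0.0, -0.0], [-0.0, -0.0, -1.0]]
contact_force: [-0.5, 0.1, 0.5]
opening: -0.2
```

Emit:
servo_tool:
  increments:
    - [0,0,-0.05,0,0,0,1]
    - [0,0,0,0,0,0,1]

```text
t: 12.17
eef_pos: [636.3, 35.1, 410.0]
eef_rot: [[-0.0, 1.0, -0.0], [1.0, 0.0, -0.0], [-0.0, -0.0, -1.0]]
contact_force: [0.2, -0.1, -0.4]
opening: 0.3
```

Emit:
servo_tool:
  increments:
    - [0,0,-0.04,0,0,0,1]
    - [0,0,0,0,0,0,1]

```text
t: 12.33
eef_pos: [636.3, 35.1, 408.7]
eef_rot: [[0.0, 1.0, -0.0], [1.0, -0.0, -0.0], [-0.0, -0.0, -1.0]]
contact_force: [-0.1, -1.2, -0.1]
opening: 0.1
```

Emit:
servo_tool:
  increments:
    - [0,0,-0.04,0,0,0,1]
    - [0,0,0,0,0,0,1]

```text
t: 12.5
eef_pos: [636.3, 35.1, 407.5]
eef_rot: [[0.0, 1.0, -0.0], [1.0, -0.0, -0.0], [-0.0, -0.0, -1.0]]
contact_force: [-0.5, -0.8, -0.3]
opening: 0.3
```

Emit:
servo_tool:
  increments:
    - [0,0,-0.03,0,0,0,1]
    - [0,0,0,0,0,0,1]

```text
t: 12.67
eef_pos: [636.3, 35.1, 406.6]
eef_rot: [[0.0, 1.0, -0.0], [1.0, -0.0, 0.0], [0.0, -0.0, -1.0]]
contact_force: [0.7, -0.4, -0.3]
opening: 0.0
```

Emit:
servo_tool:
  increments:
    - [0,0,-0.03,0,0,0,1]
    - [0,0,0,0,0,0,1]

```text
t: 12.83
eef_pos: [636.4, 35.1, 405.9]
eef_rot: [[0.0, 1.0, 0.0], [1.0, -0.0, 0.0], [0.0, 0.0, -1.0]]
contact_force: [0.4, -0.3, -0.3]
opening: 0.1
```

Emit:
servo_tool:
  increments:
    - [0,0,-0.03,0,0,0,1]
    - [0,0,0,0,0,0,1]

```text
t: 13.0
eef_pos: [636.4, 35.2, 405.2]
eef_rot: [[-0.0, 1.0, 0.0], [1.0, 0.0, 0.0], [0.0, 0.0, -1.0]]
contact_force: [-0.3, -0.4, 2.5]
opening: 0.3
```

Emit:
servo_tool:
  increments:
    - [0,0,-0.03,0,0,0,1]
    - [0,0,0,0,0,0,1]

```text
t: 13.17
eef_pos: [636.5, 35.2, 404.4]
eef_rot: [[0.0, 1.0, 0.001], [1.0, -0.0, 0.0], [0.0, 0.001, -1.0]]
contact_force: [-0.9, 1.4, 4.0]
opening: -0.3
```

Contact came at TCP z ≈ 405.6, as predicted. I'll press about 4.5 mm, to z ≈ 401.

Emit:
servo_tool:
  increments:
    - [0,0,-0.04,0,0,0,1]
    - [0,0,0,0,0,0,1]

```text
t: 13.33
eef_pos: [636.5, 35.2, 403.1]
eef_rot: [[0.0, 1.0, 0.001], [1.0, -0.0, 0.0], [0.0, 0.001, -1.0]]
contact_force: [-0.3, 1.6, 5.3]
opening: 0.1
```

Emit:
servo_tool:
  increments:
    - [0,0,-0.04,0,0,0,1]
    - [0,0,0,0,0,0,1]

```text
t: 13.5
eef_pos: [636.5, 35.1, 401.9]
eef_rot: [[-0.0, 1.0, 0.001], [1.0, 0.0, -0.0], [-0.0, 0.001, -1.0]]
contact_force: [-0.3, 0.6, 4.3]
opening: -0.4
```

Emit:
servo_tool:
  increments:
    - [0,0,-0.03,0,0,0,1]
    - [0,0,0,0,0,0,1]

```text
t: 13.67
eef_pos: [636.5, 35.1, 401.1]
eef_rot: [[-0.0, 1.0, 0.001], [1.0, 0.0, -0.0], [-0.0, 0.001, -1.0]]
contact_force: [-0.9, 1.3, 5.1]
opening: -0.0
```

Emit:
servo_tool:
  increments:
    - [0,0,-0.01,0,0,0,1]
    - [0,0,0,0,0,0,1]

```text
t: 13.83
eef_pos: [636.5, 35.1, 400.9]
eef_rot: [[0.0, 1.0, 0.001], [1.0, -0.0, -0.0], [-0.0, 0.001, -1.0]]
contact_force: [-1.1, 0.2, 6.4]
opening: 0.3
```

Emit:
servo_tool:
  increments:
    - [0,0,0,0,0,0,1]

```text
t: 13.92
eef_pos: [636.6, 35.1, 401.0]
eef_rot: [[-0.0, 1.0, 0.001], [1.0, 0.0, -0.0], [-0.0, 0.001, -1.0]]
contact_force: [-1.4, 0.9, 5.6]
opening: 0.2
```

Emit:
servo_tool:
  increments:
    - [0,0,0,0,0,0,1]

```text
t: 14.0
eef_pos: [636.6, 35.1, 401.0]
eef_rot: [[0.0, 1.0, 0.001], [1.0, -0.0, -0.0], [-0.0, 0.001, -1.0]]
contact_force: [-0.8, 0.1, 5.2]
opening: 0.0
```

Emit:
servo_tool:
  increments:
    - [0,-0.08,0,0,0,0,1]
    - [0,-0.08,0,0,0,0,1]
    - [0,0,0,0,0,0,1]

```text
t: 14.25
eef_pos: [636.7, 29.9, 401.1]
eef_rot: [[0.0, 1.0, 0.001], [1.0, -0.0, -0.0], [-0.0, 0.001, -1.0]]
contact_force: [0.0, -0.3, 5.4]
opening: 0.0
```

Emit:
servo_tool:
  increments:
    - [0,-0.05,0,0,0,0,1]
    - [0,0,0,0,0,0,1]

```text
t: 14.42
eef_pos: [636.7, 28.5, 401.1]
eef_rot: [[0.0, 1.0, 0.002], [1.0, -0.0, -0.0], [-0.0, 0.002, -1.0]]
contact_force: [0.7, -0.4, 6.7]
opening: 0.4
```

Emit:
servo_tool:
  increments:
    - [0,-0.05,0,0,0,0,1]
    - [0,0,0,0,0,0,1]

```text
t: 14.58
eef_pos: [636.7, 27.1, 401.1]
eef_rot: [[0.0, 1.0, 0.002], [1.0, -0.0, -0.0], [-0.0, 0.002, -1.0]]
contact_force: [-0.8, -0.8, 5.9]
opening: 0.1
```

Emit:
servo_tool:
  increments:
    - [0,-0.05,0,0,0,0,1]
    - [0,0,0,0,0,0,1]

```text
t: 14.75
eef_pos: [636.8, 25.6, 401.1]
eef_rot: [[0.0, 1.0, 0.002], [1.0, -0.0, -0.0], [-0.0, 0.002, -1.0]]
contact_force: [-0.2, -0.3, 5.8]
opening: 0.2
```

Emit:
servo_tool:
  increments:
    - [0,-0.05,0,0,0,0,1]
    - [0,0,0,0,0,0,1]

```text
t: 14.92
eef_pos: [636.8, 24.1, 401.1]
eef_rot: [[0.0, 1.0, 0.002], [1.0, -0.0, -0.0], [-0.0, 0.002, -1.0]]
contact_force: [0.4, -0.6, 5.9]
opening: -0.0
```

Emit:
servo_tool:
  increments:
    - [0,-0.05,0,0,0,0,1]
    - [0,0,0,0,0,0,1]

```text
t: 15.08
eef_pos: [636.8, 22.6, 401.1]
eef_rot: [[0.0, 1.0, 0.002], [1.0, -0.0, -0.0], [-0.0, 0.002, -1.0]]
contact_force: [-0.2, 0.0, 4.7]
opening: 0.3
```

Emit:
servo_tool:
  increments:
    - [0,-0.05,0,0,0,0,1]
    - [0,0,0,0,0,0,1]

```text
t: 15.25
eef_pos: [636.8, 21.1, 401.2]
eef_rot: [[0.0, 1.0, 0.002], [1.0, -0.0, -0.0], [-0.0, 0.002, -1.0]]
contact_force: [0.3, 0.3, 5.5]
opening: 0.1
```

Emit:
servo_tool:
  increments:
    - [0,-0.05,0,0,0,0,1]
    - [0,0,0,0,0,0,1]

```text
t: 15.42
eef_pos: [636.8, 19.6, 401.1]
eef_rot: [[0.0, 1.0, 0.002], [1.0, -0.0, -0.0], [-0.0, 0.002, -1.0]]
contact_force: [-0.3, 0.4, 5.7]
opening: -0.3
```

Emit:
servo_tool:
  increments:
    - [0,-0.07,0,0,0,0,1]
    - [0,-0.07,0,0,0,0,1]
    - [0,0,0,0,0,0,1]

```text
t: 15.67
eef_pos: [636.7, 15.3, 401.1]
eef_rot: [[0.0, 1.0, 0.001], [1.0, -0.0, -0.0], [-0.0, 0.001, -1.0]]
contact_force: [-0.3, -0.3, 5.4]
opening: 0.2
```

```bash
python3 - <<'E'
from h import *
s=state();d=get_image("wrist")
print(s["eef_pos"],s["contact_force"],s["opening"])
cv2.imwrite("pics/g_wrist.png",cv2.resize(d["frame"][84:384,60:460],None,fx=2,fy=2,interpolation=2))
E
```

```text
[636.69801093  15.27632139 401.1064377 ] [-0.298738   -0.31659181  5.42336181] 0.1601606782872943
```

View pics/g_wrist.png

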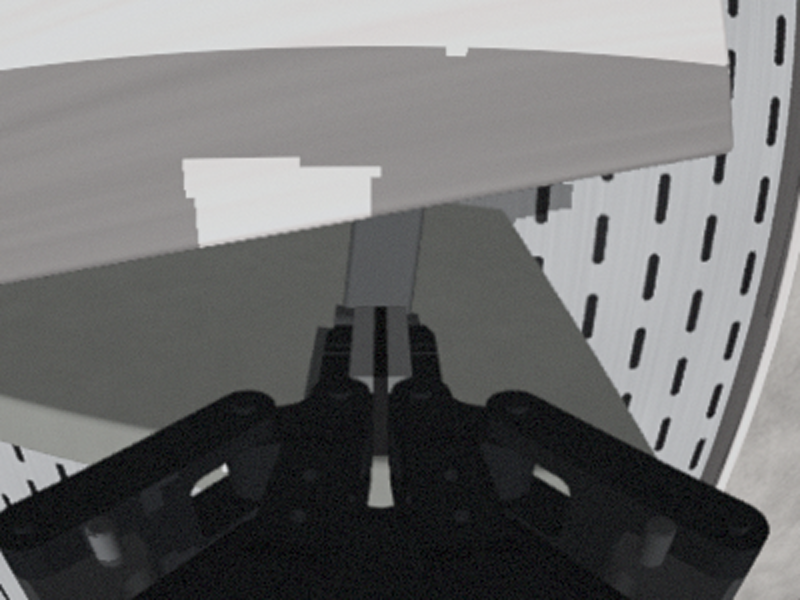

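```bash
python3 - <<'E'
from h import *
p=np.load("pose.npy")
# calibrate: contact angle from finger pos
for a in (.2,.25,.3,.33,.36,.4,.5,.6,.7,.8,.9,1.0,1.1,1.15,1.2,1.25,1.3):
    n=w(door(0,1,0,a),p)-w(door(0,0,0,a),p)
    off=11*abs(n[1])+13.5*abs(n[0])
    out=195 if a<.4 else 195-(a-.4)*30
    print(a,w(door(out,off,0,a),p).round(1)[:2],round(off,1))
E
```

```text
0.2 [634.1  29.2] 11.2
0.25 [634.3  20.1] 11.9
0.3 [634.1  10.9] 12.5
0.33 [633.7   5.5] 12.8
0.36 [633.2  -0. ] 13.2
0.4 [632.3  -7.4] 13.6
0.5 [626.  -24.6] 14.6
0.6 [618.1 -41.1] 15.5
0.7 [608.8 -56.6] 16.2
0.8 [598.1 -70.9] 16.8
0.9 [586.1 -84.1] 17.2
1.0 [572.9 -96. ] 17.4
1.1 [ 558.8 -106.4] 17.4
1.15 [ 551.4 -111. ] 17.4
1.2 [ 543.8 -115.2] 17.3
1.25 [ 536. -119.] 17.1
1.3 [ 528.1 -122.4] 17.0
```

Emit:
servo_tool:
  increments:
    - [0,-0.08,0,0,0,0,1]
    - [0,-0.08,0,0,0,0,1]
    - [0,0,0,0,0,0,1]

```text
t: 15.97
eef_pos: [636.6, 10.4, 401.0]
eef_rot: [[0.0, 1.0, 0.001], [1.0, -0.0, -0.0], [-0.0, 0.001, -1.0]]
contact_force: [-1.2, 0.1, 5.6]
opening: -0.4
```

Emit:
servo_tool:
  increments:
    - [-0.02,-0.08,0,0,0,0,1]
    - [-0.02,-0.08,0,0,0,0,1]
    - [0,0,0,0,0,0,1]

```text
t: 16.22
eef_pos: [635.8, 5.6, 401.3]
eef_rot: [[0.0, 1.0, 0.003], [1.0, -0.0, -0.001], [-0.001, 0.003, -1.0]]
contact_force: [1.5, -0.5, 5.8]
opening: 0.1
```

Emit:
servo_tool:
  increments:
    - [-0.02,-0.08,0,0,0,0,1]
    - [-0.02,-0.08,0,0,0,0,1]
    - [0,0,0,0,0,0,1]

```text
t: 16.47
eef_pos: [634.8, 0.7, 401.4]
eef_rot: [[0.0, 1.0, 0.004], [1.0, -0.0, -0.001], [-0.001, 0.004, -1.0]]
contact_force: [2.9, -1.5, 5.8]
opening: -0.0
```

Emit:
servo_tool:
  increments:
    - [-0.03,-0.1,0,0,0,0,1]
    - [-0.03,-0.1,0,0,0,0,1]
    - [-0.02,-0.08,0,0,0,0,1]
    - [0,0,0,0,0,0,1]

```text
t: 16.8
eef_pos: [632.5, -7.8, 401.5]
eef_rot: [[0.0, 1.0, 0.004], [1.0, -0.0, -0.001], [-0.001, 0.004, -1.0]]
contact_force: [3.8, -1.1, 5.9]
opening: 0.3
```

Emit:
servo_tool:
  increments:
    - [0,0,0.15,0,0,0,1]
    - [0,0,0.18,0,0,0,1]
    - [0,0,0,0,0,0,1]

```text
t: 17.05
eef_pos: [631.5, -7.2, 411.1]
eef_rot: [[0.0, 1.0, -0.0], [1.0, -0.0, 0.0], [0.0, -0.0, -1.0]]
contact_force: [1.4, -0.2, 0.1]
opening: 0.0
```

Emit:
servo_tool:
  increments:
    - [-0.1,-0.28,0,0,0,0,1]
    - [-0.1,-0.28,0,0,0,0,1]
    - [-0.13,-0.28,0,0,0,0,1]
    - [-0.13,-0.28,0,0,0,0,1]
    - [-0.15,-0.26,0,0,0,0,1]
    - [-0.15,-0.26,0,0,0,0,1]
    - [0,0,0,0,0,0,1]

```text
t: 17.63
eef_pos: [607.7, -58.1, 410.2]
eef_rot: [[0.001, 1.0, -0.001], [1.0, -0.001, -0.0], [-0.0, -0.001, -1.0]]
contact_force: [0.4, 0.5, -0.5]
opening: 0.1
```

```bash
python3 - <<'E'
from h import *
s=state();d=get_image("wrist")
print(s["eef_pos"],s["contact_force"],s["opening"])
cv2.imwrite("pics/i_wrist.png",d["frame"])
d=get_image("side");cv2.imwrite("pics/i_side.png",d["frame"])
E
```

```text
[607.6849819  -58.08720255 410.23613833] [ 0.43185791  0.45740583 -0.48467756] 0.10979432656187964
```

View pics/i_wrist.png

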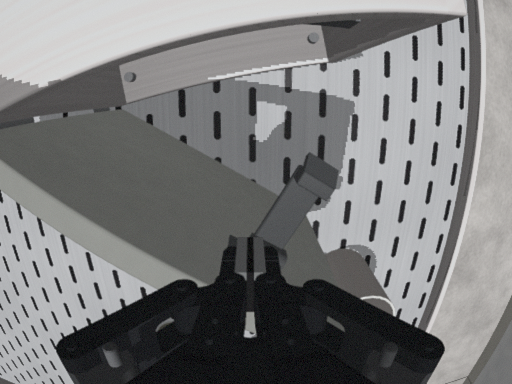

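View pics/i_side.png

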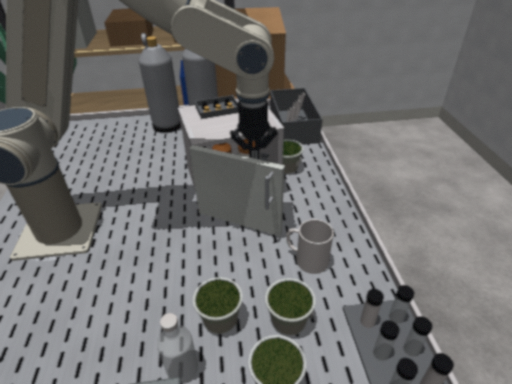

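Emit:
servo_tool:
  increments:
    - [-0.16,-0.22,0,0,0,0,1]
    - [-0.16,-0.22,0,0,0,0,1]
    - [-0.2,-0.22,0,0,0,0,1]
    - [-0.2,-0.22,0,0,0,0,1]
    - [-0.22,-0.2,0,0,0,0,1]
    - [-0.22,-0.2,0,0,0,0,1]
    - [0,0,0,0,0,0,1]

```text
t: 18.32
eef_pos: [572.5, -95.9, 410.3]
eef_rot: [[0.001, 1.0, -0.002], [1.0, -0.001, -0.0], [-0.0, -0.002, -1.0]]
contact_force: [0.0, 0.3, 0.1]
opening: 0.4
```

Emit:
servo_tool:
  increments:
    - [-0.23,-0.17,0,0,0,0,1]
    - [-0.23,-0.17,0,0,0,0,1]
    - [-0.25,-0.15,0,0,0,0,1]
    - [-0.25,-0.15,0,0,0,0,1]
    - [-0.27,-0.12,0,0,0,0,1]
    - [-0.2,-0.1,0,0,0,0,1]
    - [0,0,0,0,0,0,1]
    - [0,0,0,0,0,0,1]

```text
t: 18.98
eef_pos: [530.5, -120.7, 410.4]
eef_rot: [[0.001, 1.0, -0.001], [1.0, -0.001, 0.0], [0.0, -0.001, -1.0]]
contact_force: [-0.5, -0.1, 0.8]
opening: -0.1
```

```bash
python3 - <<'E'
from h import *
s=state();d=get_image("wrist")
print(s["eef_pos"],s["contact_force"],s["opening"])
cv2.imwrite("pics/j_wrist.png",d["frame"])
d=get_image("side");cv2.imwrite("pics/j_side.png",d["frame"])
E
```

```text
[ 530.54924505 -120.72121353  410.40492294] [-0.52588406 -0.09074027  0.83381489] -0.10116676522858269
```

View pics/j_wrist.png

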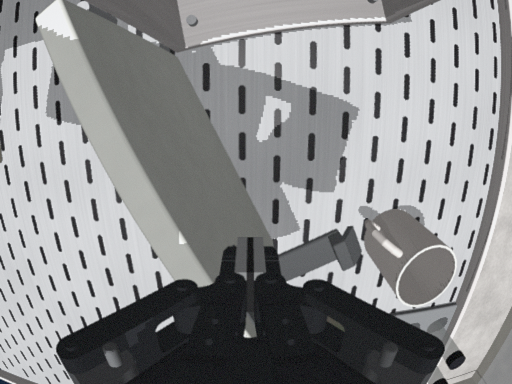

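View pics/j_side.png

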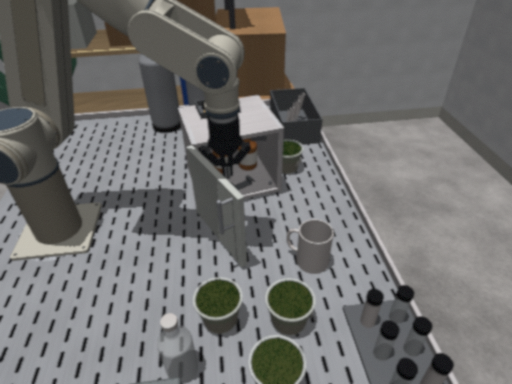

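Emit:
servo_tool:
  increments:
    - [0.3,0.12,0,0,0,0,1]
    - [0.1,0,0.3,0,0,0,1]
    - [0,0,1,0,0,0,1]
    - [0,0,1,0,0,0,1]
    - [0,0,1,0,0,0,1]
    - [0,0,0,0,0,0,1]
    - [0,0,0,0,0,0,1]
    - [0,0,0,0,0,0,1]

```text
t: 19.75
eef_pos: [543.2, -116.7, 509.3]
eef_rot: [[-0.0, 1.0, -0.0], [1.0, 0.0, 0.0], [0.0, -0.0, -1.0]]
contact_force: [0.4, 0.1, -0.7]
opening: 0.1
```

```bash
python3 - <<'E'
from h import *
s=state();d=get_image("wrist")
print(s["t"],s["eef_pos"],s["contact_force"])
cv2.imwrite("pics/k_wrist.png",d["frame"])
f=lambda u,v,z:unfish((u,v),z,d,s).round(1)
p=np.load("pose.npy");H=258.4
for a in(1.1,1.2,1.3): print(a,[fish(w(door(o,i,H,a),p),d,s).round() for o,i in((0,0),(278,0),(0,-18),(278,-18))])
d=get_image("side");cv2.imwrite("pics/k_side.png",d["frame"])
E
```

```text
19.75 [ 543.21231804 -116.69435776  509.33332542] [ 0.43567093  0.13139363 -0.72622049]
1.1 [array([114.,  34.]), array([320., 288.]), array([98., 50.]), array([304., 298.])]
1.2 [array([114.,  34.]), array([295., 302.]), array([97., 49.]), array([278., 311.])]
1.3 [array([114.,  34.]), array([268., 314.]), array([96., 47.]), array([251., 320.])]
```

View pics/k_wrist.png

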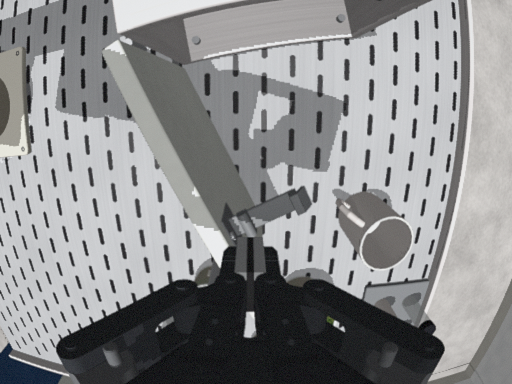

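View pics/k_side.png

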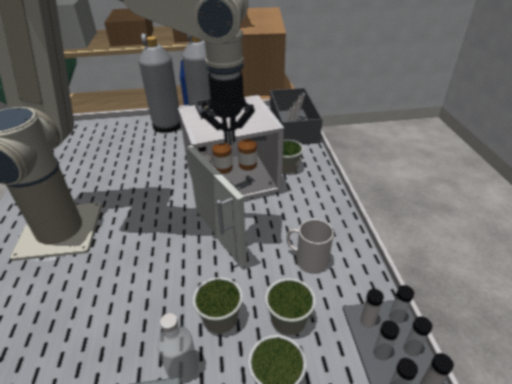

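```bash
python3 -c "
from cell import *
print(sign_off())"
```

```text
the job is handed in; nothing more can be done
None
```

The door now stands wide open at about 1.3 rad, read from the last camera pictures, and the job is handed in. The handover gave no verdict.

- **Height:** I touched the cupboard's top panel to find its height, which is 258.4 mm. The camera fit had read about 254, so I used the touch.
- **Drawing ajar:** I gripped the handle and drew the door out until the catch stopped it at about 0.2 rad. The wrist force peaked near 11 N there, and I eased off before letting go.
- **Freeing the catch:** With the fingers shut, I met the rib at the expected height and pressed it down about 4.6 mm, at about 5.7 N. Still holding it down, I pushed the inner face outward until the door was past the keeper. I then lifted off the rib and swept the door open.

**Last checks:**
- The arm is clear, with the fingertips about 78 mm above the door top.
- Contact force is within noise, under 1 N.
- The pots, jug and bottle look unmoved in the side picture.
- The clock read about 20 s of the 72 allowed.
- Before the grip, the camera fit and the pictures disagreed by about 3 mm on the handle's position. That was within what the grip could take up.

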